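# Press the raised tube home in the rack

## Robot

A 7-joint arm with a two-finger parallel gripper is mounted at the origin on the work surface. World frame = base frame: x ahead of the robot, y to its left, z up, the work surface at z = 0. Lengths are in m, angles in rad, forces in N, time in s.
With the tool pointing down it reaches from about 0.425 to 0.875 m from the base axis. Payload 8.4 kg.
Tool frame: the origin (TCP) lies at the centre of the arm's flange, where the gripper is bolted on; the fingertips stand 182 mm ahead of it and the grasp point (between the pads) lies 164 mm ahead of it; z points along the fingers, x is the direction in which the jaws open and shut, and the axes are right-handed (so a half turn about z gives the same grasp; the last joint's range is limited). The gripper opens to 87 mm and grips with 3 to 60 N. Pads are 19 mm wide; open, the fingers measure 117 mm over their backs; the gripper's body (75 mm by 190 mm) begins 51 mm behind the grasp point.
Start: joints at [-1.28, 0.333, 0.04, 1.465, -0.013, 1.343, -0.059], TCP at [0.247, 0.601, 0.405] pointing down, gripper open.
Joint ranges: [-2.58, 2.58], [-0.38, 2.09], [-1.3, 1.39], [0.25, 2.4], [-1.5, 4.64], [0.08, 2.09], [-2.65, 2.65]. Speed limits (rad/s): [2.22, 2.22, 2.79, 2.79, 3.14, 3.14, 3.14].

## Interface

Orientations are given as a unit quaternion [x, y, z, w].
In Python, from plant import status, camera, hand_in, find_in, regions_of gives the robot as it stands.
- The arm moves only by the tool apply_moves, never from a script. Its argument "motion" is a list of rows, each an object of numbers: "fingers": the opening in per cent of the stroke, from 0 (shut) to 100 (fully open); "dx", "dy", "dz": the shift along the tool's x, y, z in m; "twist": the turn about the tool's z in rad. A call has 1 to 8 rows; each row shifts and turns the commanded pose from where the row before left it, along the tool's axes as they then stand; what a row does not reach is not made up. A row lasts 1/10 s, in which the tool goes at most 50 mm and 8.59 degrees, less where a joint would pass 70% of its speed; a pose out of reach is approached as far as the arm can. A call with a gripper value outside its range is refused whole. The fingers move at their own pace and stop on an object; "force" is the grip in N (left out, the last holds). Time passes only in rows, so rows that do not move let the fingers close. It gives the time, the measured TCP pose, the force and the opening at its end, in the units of the state.
- status.get_state(): the state, without advancing time (a new reading comes with each control period).
- camera(name): name is "scene" or "top" or "wrist"; returns a dict with "image" (480x640x3 uint8, red, green, blue), "fov_y" (degrees; the focal length in pixels is half the picture's height over the tangent of half this angle, whatever the lens; pixels are square), "cx", "cy" (the principal point, pixels), "T" (4x4, takes a point from camera to world coordinates); the wrist camera has in their place "mount" (4x4, takes a point from camera to tool coordinates, whose origin is the TCP and whose axes are the tool frame's). Camera axes: x right, y down, z forward; pixel columns grow to the right and rows downward; lengths in m; the calibration is good to about 2 mm. A picture is of the moment at which its call begins: read the wrist's pose just before it. There is no depth.
- hand_in(): hands the job in, once; it reports no verdict.
Trained networks look in a picture, given as the dict that the camera call returned (one of the last four; its "shot" number tells which), for a name from the list of things; names that differ only in an ending like _2 or _b are one class to them, and where a whole thing is asked for, a point or a joint stands for the part that bears it (a point fixed in the world has none). Each returns a list of dicts, best first, with "p" (0 to 1); they miss things now and then, are a little off and sometimes report something else, mostly with a low value. They report only what shows in the picture. A call takes as long as a camera call.
- find_in(label, picture): "rect" ([centre column, centre row, width, height] in pixels, round what is visible of it).
- regions_of(label, picture): "region" (480x640 bool, what is visible of it) and "rect" ([centre column, centre row, width, height] in pixels, round what is visible of it).
The state is a dict: "time_s": time; "joints": joint angles; "qvel": joint speeds; "tau": joint torques, N m; "eef_pos": TCP position; "orientation": TCP orientation; "ft_force": force on the tool from outside, world axes, zero at the start; "ft_torque": the same for the moment, N m; "gripper_width": finger opening in m.
Only numpy, scipy, OpenCV 4.12 (cv2) and the standard library are available. Lean on these libraries where they do the work, as an engineer would, in place of code of your own. Each camera call takes 0.05 s, during which the arm holds its last target. There are 200 camera calls.

## Task

Two tubes stand up out of the white rack, one with a plain flat cap and one with an upright fin on its cap. With the fingertips, gently press the raised flat-capped tube straight down until it is fully home, its cap level with those of the tubes that are already home, then withdraw. Leave the fin-capped tube raised, touch none of the other tubes, do not grip or lift anything, and leave the beaker, plate and notebook where they are.

Things in the scene. Friction and masses are not known exactly. Their poses are not given: they have to be found in the camera images.
- rack: White rack, 150 x 220 mm in plan, fixed, its flat deck 94 mm above the bench. Six tubes in two rows of three, 70 mm apart both ways, at (+-35, -70 / 0 / +70) mm from its middle; which is where varies. The caps of tubes that are home have their underside 6 mm above the deck. Origin at the middle of the rack's underside; y along the 220 mm side, z up.
- flat_cap: Screw cap of the tube to press: a plain flat round cap 34 mm across and 14 mm high, blue like all the others. Origin at the centre of the cap's flat top; z up. When the tube is home, this flat top is 114 mm above the bench; it starts 24 to 34 mm higher than that.
- flat (a joint): How far the flat-capped tube stands above home, in m: 0 is home; starts at 0.024 to 0.034. It slides straight up and down with about 2.5 N of friction and stays where left. At 0 it meets the well's cushioned floor, which gives way only above about 4 N, then 1 mm per further 2.5 N, at most 6 mm, and springs back when let go (this joint reads 0 meanwhile).
- finned_cap: Screw cap of the other raised tube: round with an upright grip fin, 30 x 7 mm and 18 mm tall, across its top. The round part is 34 mm across and 14 mm high, blue like all the others. Origin at the centre of the cap's flat top; z up. When the tube is home, this flat top is 114 mm above the bench (the fin's top 18 mm more); it starts 24 to 34 mm higher than that and is to stay so.
- finned (a joint): The same for the fin-capped raised tube, in m; starts between 0.024 and 0.034.
- plain1_cap: Screw cap of one of the four tubes that are already home: a plain flat round cap 34 mm across and 14 mm high, blue like all the others. Origin at the centre of the cap's flat top; z up. When the tube is home, this flat top is 114 mm above the bench.
- plain1 (a joint): The same for this tube, in m; starts at 0 (home).
- plain2_cap: Screw cap of one of the four tubes that are already home: a plain flat round cap 34 mm across and 14 mm high, blue like all the others. Origin at the centre of the cap's flat top; z up. When the tube is home, this flat top is 114 mm above the bench.
- plain2 (a joint): The same for this tube, in m; starts at 0 (home).
- plain3_cap: Screw cap of one of the four tubes that are already home: a plain flat round cap 34 mm across and 14 mm high, blue like all the others. Origin at the centre of the cap's flat top; z up. When the tube is home, this flat top is 114 mm above the bench.
- plain3 (a joint): The same for this tube, in m; starts at 0 (home).
- plain4_cap: Screw cap of one of the four tubes that are already home: a plain flat round cap 34 mm across and 14 mm high, blue like all the others. Origin at the centre of the cap's flat top; z up. When the tube is home, this flat top is 114 mm above the bench.
- plain4 (a joint): The same for this tube, in m; starts at 0 (home).
- beaker: Loose open glass beaker, 54 mm across, 75 mm tall, beside the rack's +y end. Origin at the centre of its underside.
- microplate: Loose white 96-well plate, 86 x 128 x 14.5 mm, beside the rack's -y end. Origin at the centre of its underside.
- notebook: Loose black hardback notebook, 148 x 210 x 20 mm, lying on the rack's far (+x) side. Origin at the centre of its underside.

How it is judged:
By the outcome, as a careful person would: the job done as asked, in the order asked, and still so for the second after the job is handed in, with the robot touching nothing.
It also fails if it takes over 32 s, if anything falls off the work surface, if the arm or the gripper's body presses on something with over 40 N, if the wrist force passes 120 N, or if a joint passes its speed limit or range.

## Working session

There is one attempt and no reset: what is moved stays moved. The work goes in short steps, Python scripts to look and compute and a tool call to move; the robot and the scene stay as the last step left them, time stands still between calls to the robot, and variables do not carry over. Pictures are saved under pics/ and viewed, about 8 in all and at most 12, crops included, and the job is handed in when it is done.

Besides the shell and the picture viewer there is one more tool, called after ">>>" by a JSON object that holds its "method" and its "body". apply_moves: Moves the arm, as the interface text tells. Its arguments: {"type":"object","properties":{"motion":{"type":"array","items":{"type":"object","properties":{"fingers":{"type":"number"},"dx":{"type":"number"},"dy":{"type":"number"},"dz":{"type":"number"},"twist":{"type":"number"}}}},"force":{"type":"number"}},"required":["motion"]}

```bash
mkdir -p pics; ls; python3 - <<'E'
from plant import status,camera,find_in
import cv2,numpy as np
s=status.get_state(); print({k:np.round(s[k],3).tolist() for k in s})
a=camera("scene");b=camera("top")
for n,p in(("scene",a),("top",b)):
    cv2.imwrite(f"pics/{n}0.png",p["image"][:,:,::-1])
    print(n,p["fov_y"],p["cx"],p["cy"],np.round(p["T"],4).tolist())
    for l in("rack","flat_cap","finned_cap","plain1_cap"):
        print(l,[(np.round(d["rect"],1).tolist(),round(d["p"],2)) for d in find_in(l,p)])
E
```

```text
pics
{'time_s': 0.0, 'joints': [-1.28, 0.334, 0.04, 1.466, -0.013, 1.343, -0.059], 'qvel': [0.0, 0.0, 0.0, -0.002, -0.001, -0.003, 0.001], 'tau': [-0.0, -65.635, 1.335, -40.379, -0.06, 0.045, 0.0], 'eef_pos': [0.247, 0.601, 0.404], 'orientation': [0.831, 0.557, -0.001, 0.001], 'ft_force': [-0.431, 0.036, -0.114], 'ft_torque': [-0.054, -0.012, 0.035], 'gripper_width': 0.087}
scene 47.29239175102776 322.4237846402245 233.08169507385014 [[-0.7766, 0.4295, -0.461, 1.0449], [0.6298, 0.5499, -0.5487, 0.5862], [0.0178, -0.7164, -0.6975, 0.7783], [0.0, 0.0, 0.0, 1.0]]
rack [([362.3, 259.9, 145.0, 126.7], 0.95)]
flat_cap [([409.7, 223.9, 25.2, 20.1], 0.69), ([397.2, 256.8, 20.9, 39.4], 0.31)]
finned_cap [([397.6, 248.6, 21.1, 30.3], 0.85), ([361.2, 258.9, 148.1, 124.7], 0.23)]
plain1_cap [([369.9, 224.8, 22.1, 23.5], 0.53)]
top 54.40713669217822 321.18606316947495 242.3115590767627 [[-0.0183, -0.9911, 0.1317, 0.4979], [-0.9996, 0.0209, 0.0182, 0.051], [-0.0208, -0.1313, -0.9911, 1.0749], [0.0, 0.0, 0.0, 1.0]]
rack [([304.2, 283.5, 126.2, 113.3], 0.84), ([403.2, 252.9, 67.8, 56.9], 0.66)]
flat_cap [([278.9, 313.6, 15.9, 15.3], 0.64)]
finned_cap []
plain1_cap [([310.6, 296.5, 20.8, 15.4], 0.7), ([264.9, 281.5, 20.0, 20.3], 0.61)]
```

```bash
python3 - <<'E'
import cv2,numpy as np
a=cv2.imread("pics/scene0.png")[160:340,260:460];b=cv2.imread("pics/top0.png")[200:350,210:410]
o=np.vstack([cv2.resize(a,None,fx=3,fy=3,interpolation=2)]);cv2.imwrite("pics/c1.png",o)
cv2.imwrite("pics/c2.png",cv2.resize(b,None,fx=4,fy=4,interpolation=2))
E
```

```text
(no output)
```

View pics/c1.png

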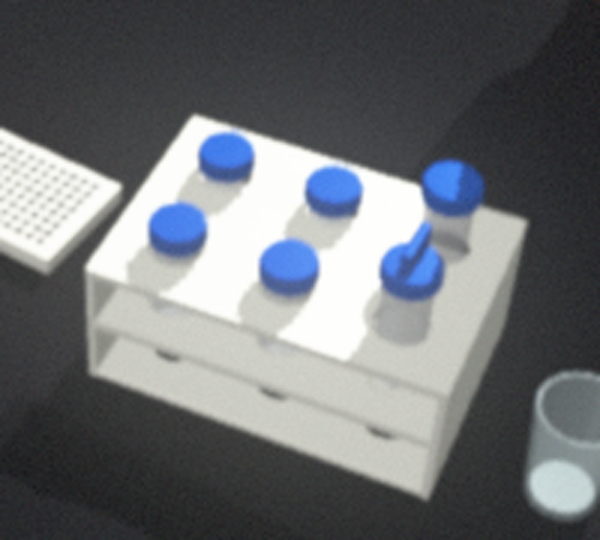

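View pics/c2.png

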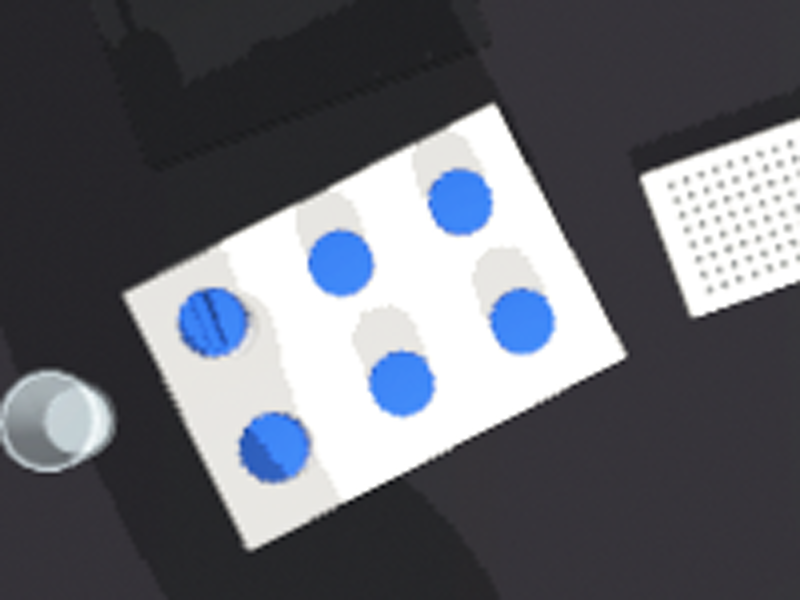

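The flat cap that is raised is the near-left corner one, at top-picture pixel (279, 312). The finned one is behind it at (263, 281), and the other four are home. Next I'll triangulate.

```bash
cat >h.py <<'E'
import numpy as np,cv2
from scipy.spatial.transform import Rotation as R
from plant import status,camera,find_in
def blobs(im,amin=60):
    h=cv2.cvtColor(im,cv2.COLOR_RGB2HSV)
    m=cv2.inRange(h,(105,120,50),(125,255,255))
    n,_,s,c=cv2.connectedComponentsWithStats(m)
    return [(c[i],s[i,:4].tolist(),int(s[i,4])) for i in range(1,n) if s[i,4]>amin]
def ray(p,uv,T):
    f=240/np.tan(np.radians(p["fov_y"])/2)
    return T[:3,:3]@np.array([(uv[0]-p["cx"])/f,(uv[1]-p["cy"])/f,1]),T[:3,3]
def atz(p,uv,z,T):
    d,o=ray(p,uv,T); return o+d*(z-o[2])/d[2]
def proj(p,X,T):
    f=240/np.tan(np.radians(p["fov_y"])/2)
    c=T[:3,:3].T@(np.asarray(X)-T[:3,3]); return np.array([p["cx"]+f*c[0]/c[2],p["cy"]+f*c[1]/c[2]])
def tool(): 
    s=status.get_state();T=np.eye(4);T[:3,:3]=R.from_quat(s["orientation"]).as_matrix();T[:3,3]=s["eef_pos"];return s,T
E
python3 - <<'E'
from h import *
p=camera("top");T=np.array(p["T"])
for c,s,a in blobs(p["image"]): print(np.round(c,1),s,a,np.round(atz(p,c,.114,T),4),np.round(atz(p,c,.143,T),4))
q=camera("scene");Q=np.array(q["T"])
for c,s,a in blobs(q["image"]): print(np.round(c,1),s,a)
c=min(blobs(p["image"]),key=lambda b:np.hypot(*(b[0]-[279,312])))[0]
for z in(.138,.143,.148): print(z,proj(q,atz(p,c,z,T),Q))
s,T=tool();print(T.round(3))
E
```

```text
[ 35.4 256.4] [0, 207, 80, 101] 4835 [0.6085 0.6679 0.114 ] [0.6051 0.6493 0.143 ]
[324.7 250.1] [317, 243, 16, 16] 198 [0.6092 0.0616 0.114 ] [0.6059 0.0613 0.143 ]
[294.7 265.4] [287, 258, 16, 16] 200 [0.5787 0.1243 0.114 ] [0.5763 0.1221 0.143 ]
[262.8 280. ] [255, 272, 17, 17] 223 [0.5498 0.1903 0.114 ] [0.5482 0.1861 0.143 ]
[340.1 279.8] [333, 272, 15, 16] 193 [0.5471 0.0313 0.114 ] [0.5456 0.0319 0.143 ]
[310.  295.4] [303, 288, 15, 16] 197 [0.5165 0.0935 0.114 ] [0.516  0.0922 0.143 ]
[278.1 311.3] [270, 303, 17, 17] 221 [0.4855 0.1592 0.114 ] [0.4859 0.1559 0.143 ]
[334.9 211.5] [327, 205, 17, 14] 205
[410.6 221.5] [400, 213, 22, 18] 305
[370.8 223. ] [362, 216, 18, 15] 214
[318.6 235.6] [310, 228, 18, 16] 233
[397.2 248.7] [387, 235, 20, 24] 310
[356.  247.8] [347, 240, 19, 17] 239
0.138 [411.11070722 222.78488976]
0.143 [411.2298985  220.48924269]
0.148 [411.34990896 218.17781826]
[[ 0.38   0.925 -0.     0.247]
 [ 0.925 -0.38  -0.     0.601]
 [-0.    -0.    -1.     0.405]
 [ 0.     0.     0.     1.   ]]
```

>>> {"method": "apply_moves", "body": {"motion": [{"fingers":0,"dx":-0.025,"dy":0.03},{"fingers":0,"dx":-0.025,"dy":0.03},{"fingers":0,"dx":-0.025,"dy":0.03},{"fingers":0,"dx":-0.025,"dy":0.03},{"fingers":0,"dx":-0.025,"dy":0.03},{"fingers":0,"dx":-0.025,"dy":0.03},{"fingers":0,"dx":-0.025,"dy":0.03},{"fingers":0,"dx":-0.025,"dy":0.03}]}}

```text
validation failed for argument at $.mo...
```

>>> {"method": "apply_moves", "body": {"motion": [{"twist":-0.14},{"twist":-0.14},{"twist":-0.14},{"twist":-0.14},{"twist":-0.14},{"twist":-0.14},{},{}]}}

```text
validation failed for argument at $.mo...
```

```bash
python3 - <<'E'
from h import *
s,T=tool();p=camera("wrist");cv2.imwrite("pics/w1.png",p["image"][:,:,::-1])
M=np.array(p["mount"]);print(M.round(3),p["fov_y"]);W=T@M
print(T.round(4),s["gripper_width"],s["ft_force"],s["time_s"])
for c,b,a in blobs(p["image"],200): print(np.round(c,1),b,a,atz(p,c,.143,W).round(4),atz(p,c,.114,W).round(4))
print("togo tool",(T[:3,:3].T@(np.array([.486,.156,.4])-T[:3,3])).round(4))
for l in("flat_cap","finned_cap"): print(l,[(np.round(d["rect"],1).tolist(),round(d["p"],2)) for d in find_in(l,p)])
E
```

```text
[[ 1.    -0.     0.    -0.   ]
 [-0.     0.97   0.243 -0.068]
 [-0.    -0.243  0.97   0.02 ]
 [ 0.     0.     0.     1.   ]] 64.76998451047515
[[ 0.3801  0.925  -0.      0.247 ]
 [ 0.925  -0.3801 -0.      0.6012]
 [-0.     -0.     -1.      0.4048]
 [ 0.      0.      0.      1.    ]] 0.08666006183414358 [-1.61481731 -0.08073819  0.15361127] 0.6
[478.6 470.2] [468, 458, 22, 22] 255 [0.4599 0.6464 0.143 ] [0.4929 0.6487 0.114 ]
togo tool [-0.321   0.3903  0.0048]
flat_cap []
finned_cap []
```

View pics/w1.png

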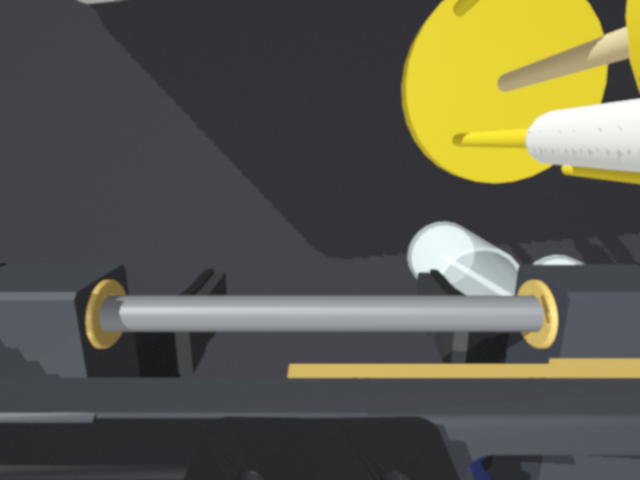

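The moves were refused and nothing moved. The wrist view only shows the robot's base, the beaker at (440, 255) and the gripper. I'll resend with every key given in each row.

>>> {"method": "apply_moves", "body": {"motion": [{"fingers":0,"dx":-0.025,"dy":0.03,"dz":0,"twist":0},{"fingers":0,"dx":-0.025,"dy":0.03,"dz":0,"twist":0},{"fingers":0,"dx":-0.025,"dy":0.03,"dz":0,"twist":0},{"fingers":0,"dx":-0.025,"dy":0.03,"dz":0,"twist":0},{"fingers":0,"dx":-0.025,"dy":0.03,"dz":0,"twist":0},{"fingers":0,"dx":-0.025,"dy":0.03,"dz":0,"twist":0},{"fingers":0,"dx":-0.025,"dy":0.03,"dz":0,"twist":0},{"fingers":0,"dx":-0.025,"dy":0.03,"dz":0,"twist":0}]}}

```text
time_s: 1.55
eef_pos: [0.3935, 0.3234, 0.405]
orientation: [0.831, 0.557, 0.0, -0.0]
ft_force: [1.5, 0.3, 0.2]
gripper_width: 0.031
```

>>> {"method": "apply_moves", "body": {"motion": [{"fingers":0,"dx":0,"dy":0,"dz":0,"twist":-0.14},{"fingers":0,"dx":0,"dy":0,"dz":0,"twist":-0.14},{"fingers":0,"dx":0,"dy":0,"dz":0,"twist":-0.14},{"fingers":0,"dx":0,"dy":0,"dz":0,"twist":-0.14},{"fingers":0,"dx":0,"dy":0,"dz":0,"twist":-0.14},{"fingers":0,"dx":0,"dy":0,"dz":0,"twist":-0.14},{"fingers":0,"dx":0,"dy":0,"dz":0,"twist":0},{"fingers":0,"dx":0,"dy":0,"dz":0,"twist":0}]}}

```text
time_s: 2.35
eef_pos: [0.393, 0.325, 0.4049]
orientation: [0.533, 0.846, 0.0, 0.0]
ft_force: [0.4, -0.1, 0.5]
gripper_width: 0.0003
```

```bash
cat >look.py <<'E'
import sys
from h import *
s,T=tool();p=camera("wrist");cv2.imwrite(f"pics/{sys.argv[1]}.png",p["image"][:,:,::-1])
W=T@np.array(p["mount"])
print(T.round(4),s["gripper_width"],s["ft_force"],s["time_s"])
for c,b,a in blobs(p["image"],200): print(np.round(c,1),b,a,atz(p,c,.143,W).round(4),atz(p,c,.114,W).round(4))
print("togo tool",(T[:3,:3].T@(np.array([.486,.156,.4])-T[:3,3])).round(4))
for l in("flat_cap","finned_cap"): print(l,[(np.round(d["rect"],1).tolist(),round(d["p"],2)) for d in find_in(l,p)])
E
python3 look.py w2
```

```text
[[-4.312e-01  9.022e-01  1.000e-04  3.930e-01]
 [ 9.022e-01  4.312e-01  2.000e-04  3.250e-01]
 [ 1.000e-04  2.000e-04 -1.000e+00  4.049e-01]
 [ 0.000e+00  0.000e+00  0.000e+00  1.000e+00]] 0.0003008393697246293 [ 0.35100429 -0.05197093  0.5023815 ] 2.35
[ 38.4 259.2] [9, 235, 61, 50] 2353 [0.4815 0.1592 0.143 ] [0.4994 0.1427 0.114 ]
[ 55.7 352.5] [28, 332, 59, 46] 2029 [0.5445 0.1888 0.143 ] [0.57   0.1759 0.114 ]
[533.8 469.1] [483, 455, 110, 25] 1977 [0.483  0.5531 0.143 ] [0.5011 0.5838 0.114 ]
togo tool [-0.1925  0.011   0.0048]
flat_cap [([37.5, 257.1, 66.5, 55.5], 0.64)]
finned_cap [([57.8, 353.8, 59.1, 48.0], 0.6)]
```

View pics/w2.png

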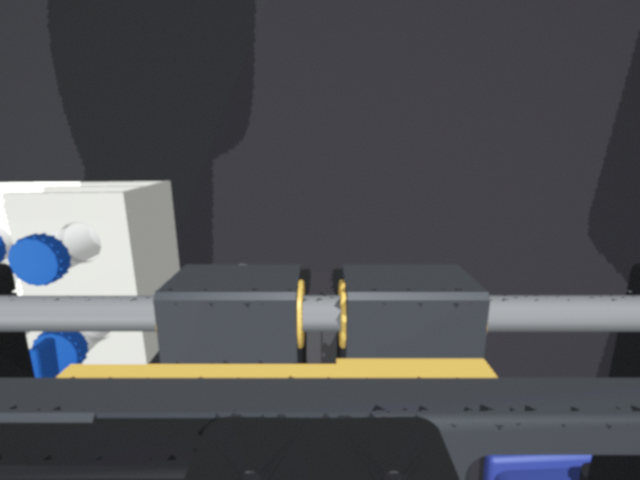

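The wrist view agrees: the flat cap is at (38, 259), the finned one at (57, 352), and the jaw axis lies along the rack's long side. Next I go above the flat cap.

>>> {"method": "apply_moves", "body": {"motion": [{"fingers":0,"dx":-0.0385,"dy":0.0022,"dz":0,"twist":0},{"fingers":0,"dx":-0.0385,"dy":0.0022,"dz":0,"twist":0},{"fingers":0,"dx":-0.0385,"dy":0.0022,"dz":0,"twist":0},{"fingers":0,"dx":-0.0385,"dy":0.0022,"dz":0,"twist":0},{"fingers":0,"dx":-0.0385,"dy":0.0022,"dz":0,"twist":0},{"fingers":0,"dx":0,"dy":0,"dz":0,"twist":0},{"fingers":0,"dx":0,"dy":0,"dz":0,"twist":0}]}}

```text
time_s: 3.2
eef_pos: [0.4869, 0.1559, 0.4048]
orientation: [0.533, 0.846, 0.0, -0.0]
ft_force: [-0.4, 0.9, -0.1]
gripper_width: 0.0007
```

```bash
python3 look.py w3; python3 - <<'E'
from h import *
s,T=tool();p=camera("wrist");W=T@np.array(p["mount"])
t=T[:3,3]+T[:3,:3]@[0,0,.182];print("tip",t,"px",proj(p,t,W), "below@.143",proj(p,[t[0],t[1],.143],W))
E
```

```text
[[-4.321e-01  9.018e-01 -1.000e-04  4.869e-01]
 [ 9.018e-01  4.321e-01  2.000e-04  1.559e-01]
 [ 2.000e-04 -0.000e+00 -1.000e+00  4.048e-01]
 [ 0.000e+00  0.000e+00  0.000e+00  1.000e+00]] 0.0006531865153756835 [-0.43910928  0.88182677 -0.14719425] 3.2
[229.  233.2] [206, 210, 47, 47] 1634 [0.5039 0.0983 0.143 ] [0.5133 0.0948 0.114 ]
[136.2 233.9] [111, 212, 51, 45] 1765 [0.5306 0.0435 0.143 ] [0.5432 0.0334 0.114 ]
[322.1 242.9] [297, 218, 51, 51] 1950 [0.4834 0.1564 0.143 ] [0.4903 0.1598 0.114 ]
[144.7 335. ] [129, 331, 30, 10] 241 [0.5979 0.0727 0.143 ] [0.6185 0.0661 0.114 ]
togo tool [ 0.0005 -0.0007  0.0048]
flat_cap [([322.1, 242.0, 50.5, 57.8], 0.71)]
finned_cap [([322.1, 238.0, 49.2, 59.2], 0.51)]
tip [0.48608238 0.15782224 0.22265041] px [318.62839599 293.76560024] below@.143 [319.28126061 247.27098175]
```

View pics/w3.png

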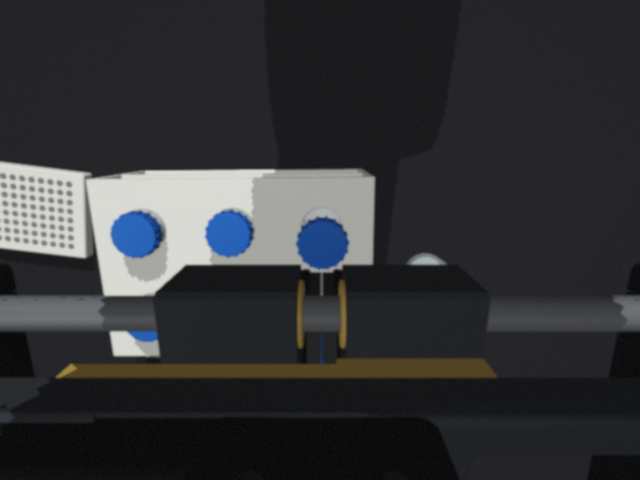

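The cap at (322, 243) is centred under the tips to within about 3 mm. I'll descend.

>>> {"method": "apply_moves", "body": {"motion": [{"fingers":0,"dx":0.0005,"dy":-0.001,"dz":0.02,"twist":0},{"fingers":0,"dx":0,"dy":0,"dz":0.02,"twist":0},{"fingers":0,"dx":0,"dy":0,"dz":0.02,"twist":0},{"fingers":0,"dx":0,"dy":0,"dz":0,"twist":0},{"fingers":0,"dx":0,"dy":0,"dz":0,"twist":0}]}}

```text
time_s: 3.9
eef_pos: [0.4854, 0.1571, 0.3451]
orientation: [0.531, 0.847, -0.0, -0.0]
ft_force: [0.3, 0.2, 0.9]
gripper_width: 0.0006
```

>>> {"method": "apply_moves", "body": {"motion": [{"fingers":0,"dx":0,"dy":0,"dz":0.003,"twist":0},{"fingers":0,"dx":0,"dy":0,"dz":0.003,"twist":0},{"fingers":0,"dx":0,"dy":0,"dz":0.003,"twist":0},{"fingers":0,"dx":0,"dy":0,"dz":0.003,"twist":0},{"fingers":0,"dx":0,"dy":0,"dz":0,"twist":0},{"fingers":0,"dx":0,"dy":0,"dz":0,"twist":0}]}}

```text
time_s: 4.5
eef_pos: [0.4855, 0.1565, 0.3327]
orientation: [0.531, 0.847, -0.0, -0.0]
ft_force: [-0.1, 0.0, 0.1]
gripper_width: 0.0005
```

```bash
python3 - <<'E'
from h import *
a=camera("scene");i=a["image"][140:320,300:500,::-1];cv2.imwrite("pics/s2.png",cv2.resize(i,None,fx=3,fy=3,interpolation=2))
E
```

```text
(no output)
```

View pics/s2.png

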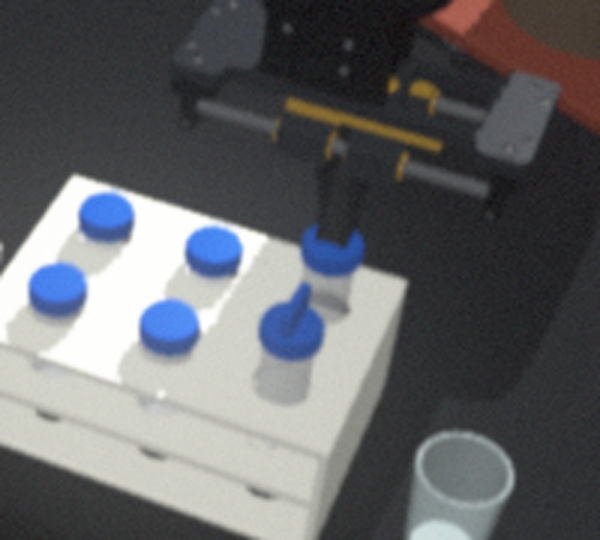

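The fingertips are just above the cap and the gripper's body is clear of the fin. I press slowly.

>>> {"method": "apply_moves", "body": {"motion": [{"fingers":0,"dx":0,"dy":0,"dz":0.003,"twist":0},{"fingers":0,"dx":0,"dy":0,"dz":0.003,"twist":0},{"fingers":0,"dx":0,"dy":0,"dz":0.003,"twist":0},{"fingers":0,"dx":0,"dy":0,"dz":0.003,"twist":0},{"fingers":0,"dx":0,"dy":0,"dz":0.003,"twist":0},{"fingers":0,"dx":0,"dy":0,"dz":0.003,"twist":0}]}}

```text
time_s: 5.15
eef_pos: [0.4856, 0.1565, 0.3146]
orientation: [0.531, 0.847, 0.0, 0.0]
ft_force: [-0.3, 0.3, 2.2]
gripper_width: 0.0004
```

>>> {"method": "apply_moves", "body": {"motion": [{"fingers":0,"dx":0,"dy":0,"dz":0.003,"twist":0},{"fingers":0,"dx":0,"dy":0,"dz":0.003,"twist":0},{"fingers":0,"dx":0,"dy":0,"dz":0.003,"twist":0},{"fingers":0,"dx":0,"dy":0,"dz":0.003,"twist":0}]}}

```text
time_s: 5.55
eef_pos: [0.4855, 0.1565, 0.3025]
orientation: [0.531, 0.847, 0.0, 0.0]
ft_force: [0.6, -0.5, 1.8]
gripper_width: 0.0006
```

Sliding at about 2 N, with roughly 6.5 mm left. I continue in small steps.

>>> {"method": "apply_moves", "body": {"motion": [{"fingers":0,"dx":0,"dy":0,"dz":0.002,"twist":0},{"fingers":0,"dx":0,"dy":0,"dz":0.002,"twist":0},{"fingers":0,"dx":0,"dy":0,"dz":0.001,"twist":0}]}}

```text
time_s: 5.85
eef_pos: [0.4855, 0.1565, 0.2976]
orientation: [0.531, 0.847, -0.0, -0.0]
ft_force: [0.5, -0.0, 2.3]
gripper_width: 0.0005
```

>>> {"method": "apply_moves", "body": {"motion": [{"fingers":0,"dx":0,"dy":0,"dz":0.001,"twist":0},{"fingers":0,"dx":0,"dy":0,"dz":0,"twist":0}]}}

```text
time_s: 6.05
eef_pos: [0.4856, 0.1565, 0.2967]
orientation: [0.531, 0.847, -0.0, -0.0]
ft_force: [0.4, -0.2, 0.6]
gripper_width: 0.0001
```

>>> {"method": "apply_moves", "body": {"motion": [{"fingers":0,"dx":0,"dy":0,"dz":0.001,"twist":0},{"fingers":0,"dx":0,"dy":0,"dz":0,"twist":0}]}}

```text
time_s: 6.25
eef_pos: [0.4857, 0.1565, 0.296]
orientation: [0.531, 0.847, 0.0, 0.0]
ft_force: [0.7, 0.2, 5.1]
gripper_width: 0.0007
```

>>> {"method": "apply_moves", "body": {"motion": [{"fingers":0,"dx":0,"dy":0,"dz":0.001,"twist":0},{"fingers":0,"dx":0,"dy":0,"dz":0,"twist":0},{"fingers":0,"dx":0,"dy":0,"dz":0,"twist":0}]}}

```text
time_s: 6.55
eef_pos: [0.4857, 0.1566, 0.2952]
orientation: [0.531, 0.847, 0.0, 0.0]
ft_force: [-0.7, 0.0, 6.2]
gripper_width: 0.0006
```

The floor is confirmed: 6 N at 114 mm or just below. I withdraw straight up, then sideways out of the view.

>>> {"method": "apply_moves", "body": {"motion": [{"fingers":0,"dx":0,"dy":0,"dz":-0.005,"twist":0},{"fingers":0,"dx":0,"dy":0,"dz":-0.015,"twist":0},{"fingers":0,"dx":0,"dy":0,"dz":-0.03,"twist":0},{"fingers":0,"dx":0,"dy":0,"dz":-0.03,"twist":0},{"fingers":0,"dx":0,"dy":0,"dz":-0.03,"twist":0},{"fingers":0,"dx":0,"dy":0,"dz":0,"twist":0}]}}

```text
time_s: 7.15
eef_pos: [0.4863, 0.1565, 0.4086]
orientation: [0.532, 0.847, 0.002, 0.001]
ft_force: [-0.3, 0.8, -0.2]
gripper_width: 0.0009
```

>>> {"method": "apply_moves", "body": {"motion": [{"fingers":0,"dx":0.035,"dy":0,"dz":0,"twist":0},{"fingers":0,"dx":0.035,"dy":0,"dz":0,"twist":0},{"fingers":0,"dx":0.035,"dy":0,"dz":0,"twist":0},{"fingers":0,"dx":0.035,"dy":0,"dz":0,"twist":0},{"fingers":0,"dx":0.035,"dy":0,"dz":0,"twist":0},{"fingers":0,"dx":0,"dy":0,"dz":0,"twist":0},{"fingers":0,"dx":0,"dy":0,"dz":0,"twist":0}]}}

```text
time_s: 7.85
eef_pos: [0.4089, 0.3144, 0.4039]
orientation: [0.531, 0.848, -0.001, -0.0]
ft_force: [0.4, -1.1, -0.4]
gripper_width: 0.0006
```

```bash
python3 - <<'E'
from h import *
for n,y,x in(("top",200,210),("scene",160,260)):
    a=camera(n);cv2.imwrite(f"pics/{n}9.png",cv2.resize(a["image"][y:y+180,x:x+200,::-1],None,fx=3,fy=3,interpolation=2))
    for c,s,k in blobs(a["image"],100): print(n,np.round(c,1),s,k, proj(a,[.486,.156,.114],np.array(a["T"])).round(1))
E
```

```text
top [ 35.4 256.4] [0, 207, 80, 101] 4840 [279.7 311. ]
top [324.7 250.1] [317, 243, 16, 16] 198 [279.7 311. ]
top [294.7 265.4] [287, 258, 16, 16] 200 [279.7 311. ]
top [262.6 279.9] [255, 272, 16, 17] 214 [279.7 311. ]
top [340.1 279.8] [333, 272, 15, 16] 193 [279.7 311. ]
top [310.  295.4] [302, 288, 16, 16] 198 [279.7 311. ]
top [279.7 311.1] [272, 303, 16, 17] 202 [279.7 311. ]
scene [334.9 211.7] [327, 205, 17, 15] 210 [409.1 232.7]
scene [370.7 223.1] [362, 216, 18, 15] 224 [409.1 232.7]
scene [318.7 235.6] [310, 228, 18, 16] 237 [409.1 232.7]
scene [401.9 243.1] [387, 228, 31, 32] 561 [409.1 232.7]
scene [356.  248.3] [347, 240, 19, 18] 260 [409.1 232.7]
```

View pics/scene9.png

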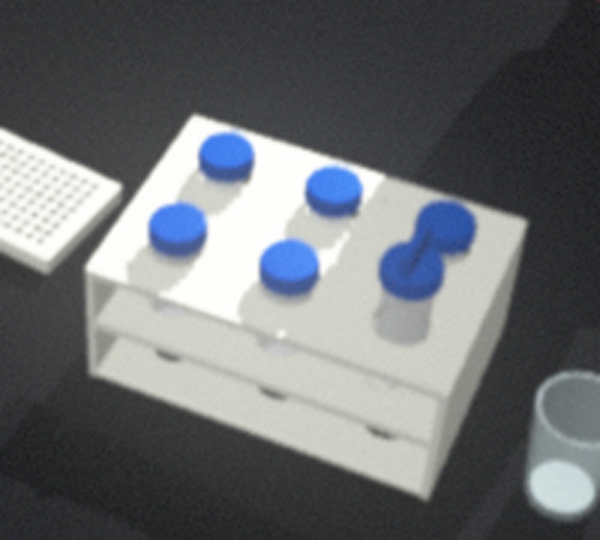

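The flat cap is down, level with the home caps. Its top-view position matches the 114 mm projection, and its blob area of 202 px compares with 193 to 200 px for the home caps. The finned tube is still raised and nothing else moved.

```bash
python3 -c "
from plant import hand_in; print(hand_in())"
```

```text
the job is handed in; nothing more can be done
None
```

The raised flat-capped tube is pressed home, and the job is handed in at about 8 s of the 32 s allowed. I pressed it down with shut fingertips, then withdrew straight up and clear of the rack.

- **Press:** the tube slid at about 2 N. The force rose to 5–6 N as the tip reached 114 mm, about 1 mm into the well's cushion.
- **Flat cap level:** in the top view it sits at (279.7, 311.1), against (279.7, 311.0) expected for a cap at 114 mm.
- **Everything else:** the fin-capped tube is still raised and the four home tubes are in the same pixel positions as before. The plate and beaker look unmoved. I did not check the notebook afterwards, but the arm never went near it.
- **Disagreements:** the first two move calls were refused for missing fields, with no motion. In the close wrist view, the network also labelled the flat cap as finned (p 0.51, against 0.71 for flat). The other camera views settled which was which.

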